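Find the tight place of a sample carousel and lock it there

ROBOT

A 7-joint arm with a two-finger parallel gripper is mounted at the origin on the work surface. World frame = base frame: x ahead of the robot, y to its left, z up, the work surface at z = 0. Lengths are in mm, angles in rad, forces in N, time in s.
With the tool pointing down it reaches from about 400 to 850 mm from the base axis. Payload 6.9 kg.
Tool frame: the origin (TCP) lies midway between the tips of the shut fingers; the grasp point (between the pads) lies robot.grasp_offset behind it (robot.grasp_offset is the distance from the TCP to the grasp point, in mm); z points along the fingers, x is the direction in which the jaws open and shut, and the axes are right-handed (so a half turn about z gives the same grasp; the last joint's range is limited). The gripper opens to 85 mm and grips with 20 to 120 N. Pads are 22 mm wide; open, the fingers measure 114 mm over their backs; the gripper's body (76 mm by 85 mm) begins 54 mm behind the grasp point. The pads swing forward as they close: fully open they stand 13 mm farther back than shut.
Start: joints at [-1.107, 0.507, -0.238, 1.5, 0.126, 1.149, -0.155], TCP at [218.901, 585.4, 202.475] pointing down, gripper open.
Joint ranges: [-3.08, 3.08], [-0.24, 2.05], [-1.43, 1.35], [0, 2.5], [-1.52, 4.66], [0.17, 1.96], [-2.89, 2.89]. Speed limits (rad/s): [2.39, 2.39, 3.14, 3.14, 3.14, 3.14, 3.14].

INTERFACE

Orientations are given as a unit quaternion [x, y, z, w].
In Python, from workcell import robot, cams gives the robot as it stands.
- The arm moves only by the tool move_arm, never from a script. Its argument "plan" is a list of rows, each a list of 7 numbers: the shift along the tool's x, y, z in cm, then the turn, a rotation vector about the tool's x, y, z in rad, then the gripper command: -1 is shut, 1 is fully open, values between are in proportion. A call has 1 to 20 rows; each row is the pose to reach, as a shift and turn from the pose measured when the call began, along the tool's axes at that moment; what a row does not reach only later rows make up. A row lasts 1/8 s, in which the tool goes at most 62.5 mm and 10.7 degrees, less where a joint would pass 70% of its speed; a pose out of reach is approached as far as the arm can. A call with a gripper value outside its range is refused whole. The fingers move at their own pace and stop on an object; the grip force is fixed at half the most. Time passes only in rows, so rows that repeat a pose let the fingers close. It gives the time, the measured TCP pose, the force and the opening at its end, in the units of the state.
- robot.get_obs(): the state, without advancing time (a new reading comes with each control period).
- cams.capture(name): name is "scene" or "top" or "wrist"; returns a dict with "image" (384x512x3 uint8, blue, green, red), "range_z" (384x512 float32, mm along the optical axis (not along the pixel's ray), 0 where there is no reading), "vfov" (degrees; the focal length in pixels is half the picture's height over the tangent of half this angle, whatever the lens; pixels are square), "cx", "cy" (the principal point, pixels), "dist_coeffs" ([k1, k2, p1, p2, k3] as OpenCV has them; the pictures are not rectified), "pose" (4x4, takes a point from camera to world coordinates); the wrist camera has in their place "mount" (4x4, takes a point from camera to tool coordinates, whose origin is the TCP and whose axes are the tool frame's). Camera axes: x right, y down, z forward; pixel columns grow to the right and rows downward; lengths in mm; the calibration is good to about 2 mm. A picture is of the moment at which its call begins: read the wrist's pose just before it.
- robot.job_done(): hands the job in, once; it reports no verdict.
The state is a dict: "t": time; "joints": joint angles; "joint_vel": joint speeds; "effort": joint torques, N m; "tool_pos": TCP position; "eef_rot": TCP orientation; "wrist_force": force on the tool from outside, world axes, zero at the start; "moment": the same for the moment, N m; "grip_width": finger opening in mm.
Only numpy, scipy, OpenCV 4.12 (cv2) and the standard library are available. Lean on these libraries where they do the work, as an engineer would, in place of code of your own. Each camera call takes 0.05 s, during which the arm holds its last target. There are 200 camera calls.

TASK

This autosampler's carousel rubs at one place in its turn. Turn it slowly by its black knob, held lightly, until you feel that tight place, and leave the carousel standing right on it; then press the yellow lock lever gently all the way down so that it stays there for the fitter. Leave the bottle, the vial rack and the beaker where they are.

Things in the scene. Friction and masses are not known exactly. Their poses are not given: they have to be found in the camera images.
- base: white autosampler base, 360 x 350 x 45 mm, fixed to the bench; origin under the carousel's middle at bench height, z axis = the carousel's upright axis. On its -y side, 180 to 290 mm from the axis, stands a tower with an arm, 205 mm high, 300 mm long in x; on its +y side is the lock lever. Place and yaw vary
- carousel: grey round tray with small pockets and blue-capped vials, diameter 300 mm, top 82 mm above the bench, vials and hub up to 100 mm; origin on the axis at the tray's underside (60 mm up). Turns without end, either way, about its upright z axis; its +x axis points to the black knob. Takes about 2 N at the knob to turn (dry friction; stays where it is left) except at the tight place
- knob_mid (a point): middle of the small black plastic knob on the tray, 90 mm from the axis: upright cylinder, 18 mm diameter, 36 mm high, from 108 to 144 mm above the bench (this point 126 mm); free to spin about its own upright axis, so a grip need not turn with the tray. Hold it lightly, 20 to 35 N: a hard grip or a strained path hurts it
- pad: black support pad under the rim, fixed in the base on its -y side, 127 mm from the axis. The tight place, a sprung warp out of sight under the tray and anywhere round it, rubs when it comes over this pad: over 25 degrees of turn the pull at the knob rises smoothly to 10 to 14 N, highest about the middle 10 degrees. It starts at least 35 degrees off the pad
- lock (a joint): yellow lock lever, rad: 0 raised (off), 0.30 fully down on its stop (locked). Hinged on the base at the +y side, 51 mm above the bench and 170 mm from the axis. It takes about 7 to 14 N on the paddle to press it down, and it stays where it is left; down, its rubber foot clamps the tray
- lock_paddle (a point): middle of the upper face of the lever's yellow paddle (36 mm by 34 mm), 70 mm out from the lever's hinge; raised about 78 mm above the bench, 58 mm when fully down; pressed from above
- solvent: amber bottle with a blue cap, 72 mm diameter, 160 mm high, origin at its foot; leave alone
- vial_rack: white rack with blue-capped vials, 60 x 140 x 48 mm, origin under its middle; leave alone
- beaker: glass beaker, 72 mm diameter, 85 mm high, origin at its foot; leave alone

How it is judged (in metres and radians):
On the way:
1. the carousel's tight place is brought onto the pad while the lock is still off (contact force between carousel and pad above 7 N and value of joint lock below 0.08 rad), for 0.2 s.
At the end, for the whole second after the job is handed in: The carousel is still (under 0.05 rad/s), its tight place on the pad: the tray presses the pad with over 7 N of nearly 10 N at the hardest, so within about 7 degrees of its middle. The lock is down (over 0.26 of 0.30 rad); bottle, rack and beaker are within 15 mm of where they stood (contact force between carousel and pad above 7 N and angular speed of carousel below 0.05 rad/s and value of joint lock above 0.26 rad and distance of each of solvent, vial_rack, beaker from where it was at the start of the episode below 0.015 m); the robot touches nothing.
It fails at once if the carousel is spun faster than 2 rad/s (angular speed of carousel above 2 rad/s).
It fails at once if the knob is gripped or strained hard: more than 100 N in all between the fingers and the carousel (contact force between the fingers and carousel above 100 N).
It fails at once if the lock lever is pressed with more than 35 N (contact force between the fingers and lock above 35 N).
It fails at once if the bottle, rack or beaker is moved by more than 15 mm (distance of any of solvent, vial_rack, beaker from where it was at the start of the episode above 0.015 m).
It also fails if it takes over 72 s, if anything falls off the work surface, if the arm or the gripper's body presses on something with over 40 N, if the wrist force passes 120 N, or if a joint passes its speed limit or range.

## Working session

There is one attempt and no reset: what is moved stays moved. The work goes in short steps, Python scripts to look and compute and a tool call to move; the robot and the scene stay as the last step left them, time stands still between calls to the robot, and variables do not carry over. Pictures are saved under pics/ and viewed, about 8 in all and at most 12, crops included, and the job is handed in when it is done.

Besides the shell and the picture viewer there is one more tool, called as name([rows], argument=value, ...), one row to a line, values as JSON. move_arm: Moves the arm, as the interface text tells. Its arguments: {"type":"object","properties":{"plan":{"type":"array"}},"required":["plan"]}

```bash
mkdir -p pics; ls
python3 - <<'E'
from workcell import robot,cams
import cv2,numpy as np
print(robot.grasp_offset); o=robot.get_obs(); print(o)
ims=[]
for n in("top","scene"):
    c=cams.capture(n); np.savez(f"{n}.npz",**c); cv2.imwrite(f"pics/{n}.png",c["image"])
    print(n,c["vfov"],c["cx"],c["cy"],c["dist_coeffs"],np.round(c["pose"],3).tolist())
E
```

```text
pics
18.700000000000003
{'t': 0.0, 'joints': array([-1.10748875,  0.50829975, -0.23754104,  1.50110426,  0.12567188,
        1.14887272, -0.15479152]), 'joint_vel': array([-0.00024732,  0.0001097 ,  0.00243077,  0.00147245, -0.00113674,
        0.00061105,  0.00075828]), 'effort': array([-5.77751052e-04, -6.20596576e+01, -2.18702473e+00, -2.49658531e+01,
        1.25840586e-02,  1.20495769e-02,  1.24715410e-05]), 'tool_pos': array([218.7577611 , 584.90122813, 201.663766  ]), 'eef_rot': array([ 8.21643762e-01,  5.70000708e-01, -6.98425682e-04,  4.82933916e-04]), 'wrist_force': array([ 0.13407089, -0.10142538,  0.48860258]), 'moment': array([-0.07340129, -0.00527237, -0.02107539]), 'grip_width': 85.25633869511296}
top 51.496200794028766 256.72730267586314 190.47875484223286 [-0.08982521  0.          0.          0.          0.        ] [[0.005, -0.997, 0.077, 402.364], [-1.0, -0.005, 0.006, -47.27], [-0.005, -0.077, -0.997, 1519.092], [0.0, 0.0, 0.0, 1.0]]
scene 42.05944612122799 245.37380496968188 189.307339035842 [-0.15390388  0.          0.          0.          0.        ] [[-0.37, 0.737, -0.565, 1384.85], [0.929, 0.292, -0.227, 323.853], [-0.003, -0.609, -0.793, 1354.813], [0.0, 0.0, 0.0, 1.0]]
```

View pics/top.png

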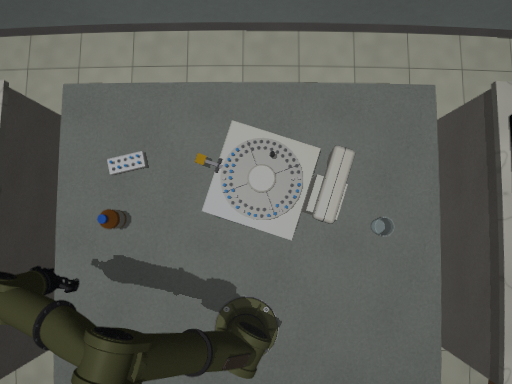

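View pics/scene.png

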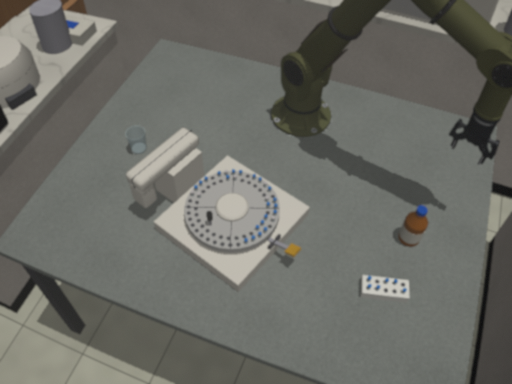

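The top view shows the tray centre at about (262,179), the knob at (273,154) and the yellow paddle at (202,160). The tower is on the right, the rack at (127,162), the bottle at (108,219) and the beaker at (381,226). Next I'll locate these in world coordinates from depth.

```bash
cat > h.py <<'E'
import numpy as np,cv2
def cloud(c,pose=None):
    im=c["image"];H,W=im.shape[:2];f=H/2/np.tan(np.radians(float(c["vfov"]))/2)
    K=np.array([[f,0,float(c["cx"])],[0,f,float(c["cy"])],[0,0,1]])
    v,u=np.mgrid[:H,:W];p=np.stack([u,v],-1).reshape(-1,1,2).astype(float)
    n=cv2.undistortPoints(p,K,np.array(c["dist_coeffs"])).reshape(H,W,2)
    z=c["range_z"];X=np.dstack([n*z[...,None],z])
    P=c["pose"] if pose is None else pose
    return X@P[:3,:3].T+P[:3,3]
E
python3 - <<'E'
from h import *
for n in("top","scene"):
    c=dict(np.load(n+".npz"));X=cloud(c);im=c["image"].astype(int);ok=c["range_z"]>0
    b,g,r=im[...,0],im[...,1],im[...,2]
    roi=ok&(X[...,0]>300)&(X[...,0]<800)&(X[...,1]>-350)&(X[...,1]<250)
    y=roi&(r>130)&(b<80)&(g>90)&(X[...,2]>30)
    print(n,"yellow",y.sum(),X[y].mean(0).round(1),X[y].min(0).round(),X[y].max(0).round())
    t=roi&(X[...,2]>74)&(X[...,2]<106)&(X[...,1]>-170)&(X[...,1]<100)
    # largest comp
    k,l,s,_=cv2.connectedComponentsWithStats(t.astype(np.uint8));i=1+s[1:,4].argmax();m=l==i
    (h)=cv2.convexHull(X[m][:,:2].astype(np.float32));print("tray",s[i],cv2.fitEllipse(h),cv2.minEnclosingCircle(h))
    kn=roi&(X[...,2]>112)&(X[...,2]<160)&(X[...,1]>-170)&(X[...,1]<100);print("knob",kn.sum(),np.median(X[kn],0).round(1),X[kn].min(0).round(),X[kn].max(0).round())
    bs=roi&(X[...,2]>38)&(X[...,2]<50);bs&=(im.min(-1)>140);print("base",bs.sum(),cv2.minAreaRect(X[bs][:,:2].astype(np.float32)))
    tw=roi&(X[...,2]>185)&(X[...,2]<225);print("tower",tw.sum(),cv2.minAreaRect(X[tw][:,:2].astype(np.float32)))
    bench=ok&(abs(X[...,2])<15)&(X[...,0]>300)&(X[...,0]<800);print("bench z",np.median(X[bench][:,2]))
E
```

```text
top yellow 79 [629.9 168.6  78.2] [610. 152.  68.] [648. 187.  86.]
tray [ 220  138   74   82 4896] ((558.3668823242188, -48.95058059692383), (284.72845458984375, 303.305419921875), 89.65206909179688) ((558.6190795898438, -54.51485061645508), 150.09552001953125)
knob 26 [638.  -92.2 142.3] [631. -99. 114.] [647. -85. 150.]
base 3196 ((558.6910400390625, -55.63621520996094), (349.5846862792969, 360.0140686035156), 72.13764190673828)
tower 1679 ((528.1163940429688, -297.0144958496094), (76.73851776123047, 262.0813903808594), 72.68444061279297)
bench z 0.5607711762129384
scene yellow 106 [631.  170.7  77.5] [610. 150.  67.] [650. 190.  87.]
tray [ 186  169   94   82 5563] ((560.637451171875, -50.980735778808594), (291.1898193359375, 304.34283447265625), 93.8910903930664) ((559.437744140625, -52.96538543701172), 152.75857543945312)
knob 56 [646.6 -88.7 135. ] [ 635. -100.  112.] [653. -82. 150.]
base 3479 ((558.3637084960938, -56.46209716796875), (355.115966796875, 364.2558898925781), 72.27340698242188)
tower 1633 ((529.51318359375, -296.6084899902344), (81.76812744140625, 262.4813537597656), 72.39280700683594)
bench z 0.02740489267182511
```

```bash
cat >> h.py <<'E'
from scipy.spatial.transform import Rotation as R
def rows(o,targets,vert=True):
    """targets: world x,y,z mm, tool-x azimuth deg -> rows in tool axes (cm, rotvec)"""
    q=R.from_quat(o["eef_rot"]);out=[]
    for x,y,z,a in targets:
        a=np.radians(a);t=R.from_matrix(np.array([[np.cos(a),np.sin(a),0],[np.sin(a),-np.cos(a),0],[0,0,-1]]))
        d=q.inv().apply(np.array([x,y,z])-o["tool_pos"])/10
        out.append(np.r_[d,(q.inv()*t).as_rotvec()].round(3).tolist())
    return out
def az(o): 
    m=R.from_quat(o["eef_rot"]).as_matrix()[:,0];return np.degrees(np.arctan2(m[1],m[0]))
E
python3 - <<'E'
from workcell import robot
from h import *
o=robot.get_obs();print(az(o))
for r in rows(o,[(219,585,270,65.7),(640,-91,260,65.7)]):print(r)
E
```

```text
69.49992258401419
[0.003, 0.017, -6.828, 0.0, 0.002, 0.066]
[-48.571, 63.124, -5.748, 0.0, 0.002, 0.066]
```

move_arm([
  [0,0,-4,0,0,0,-0.2],
  [0,0,-7,0,0,0,-0.2],
  [-4,5,-7,0,0,0.07,-0.2],
  [-8,10.4,-7,0,0,0.07,-0.2],
  [-12,15.6,-7,0,0,0.07,-0.2],
  [-16,20.8,-6.5,0,0,0.07,-0.2],
  [-20,26,-6.5,0,0,0.07,-0.2],
  [-24,31,-6.5,0,0,0.07,-0.2],
  [-28,36.4,-6,0,0,0.07,-0.2],
  [-32,41.6,-6,0,0,0.07,-0.2],
  [-36,46.8,-6,0,0,0.07,-0.2],
  [-40,52,-6,0,0,0.07,-0.2],
  [-44,57,-6,0,0,0.07,-0.2],
  [-47,61,-5.8,0,0,0.07,-0.2],
  [-48.6,63.1,-5.7,0,0,0.07,-0.2],
  [-48.6,63.1,-5.7,0,0,0.07,-0.2],
  [-48.6,63.1,-5.7,0,0,0.07,-0.2],
  [-48.6,63.1,-5.7,0,0,0.07,-0.2],
])

```text
t: 2.35
tool_pos: [639.3, -89.4, 259.7]
eef_rot: [0.84, 0.542, -0.0, 0.0]
wrist_force: [0.1, 0.0, 0.4]
grip_width: 34.1
```

```bash
cat > w.py <<'E'
from workcell import robot,cams
from h import *
import sys
o=robot.get_obs();c=cams.capture("wrist");cv2.imwrite(f"pics/{sys.argv[1]}.png",c["image"])
T=np.eye(4);T[:3,:3]=R.from_quat(o["eef_rot"]).as_matrix();T[:3,3]=o["tool_pos"]
np.savez("wr.npz",pose=T@c["mount"],**c)
print(o["t"],o["joints"].round(2),o["tool_pos"].round(1),az(o).round(1),o["wrist_force"].round(2),o["grip_width"]);print(c["mount"].round(2).tolist())
E
python3 w.py w1
```

```text
2.35 [ 0.08  0.5   0.04  1.34 -0.02  1.3   1.26] [639.3 -89.4 259.7] 65.6 [0.07 0.03 0.41] 34.06176068660402
[[1.0, 0.0, 0.0, -0.21], [-0.0, 0.95, 0.33, -85.04], [-0.0, -0.33, 0.95, -171.79], [0.0, 0.0, 0.0, 1.0]]
```

View pics/w1.png

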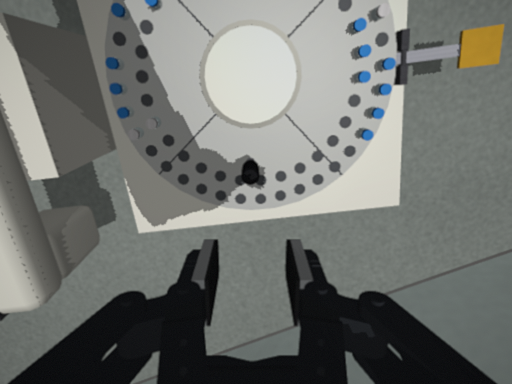

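The knob is at (250,172), centred between the fingers. The hub is at (251,73) and the paddle at (481,46). I'll measure the knob, axis and paddle from here.

Run:
```python
from h import *
c=dict(np.load("wr.npz"));X=cloud(c);im=c["image"].astype(int);ok=c["range_z"]>0
b,g,r=[im[...,i] for i in range(3)];V,U=np.mgrid[:384,:512]
k=ok&(X[...,2]>112)&(X[...,2]<155)&(V<215)&(abs(U-250)<30);P=X[k]
print("knob",k.sum(),P.min(0).round(),P.max(0).round(),np.median(P[P[:,2]>140],0))
hub=ok&(X[...,2]>93)&(X[...,2]<110)&(im.min(-1)>150)&(abs(U-251)<60)&(V<140)
print("hub",hub.sum(),cv2.minEnclosingCircle(X[hub][:,:2].astype(np.float32)),X[hub].mean(0))
y=ok&(r>130)&(b<80)&(g>90);print("pad",X[y].mean(0),cv2.minAreaRect(X[y][:,:2].astype(np.float32)),X[y].min(0),X[y].max(0))
tr=ok&(X[...,2]>76)&(X[...,2]<88)&(V<215);h=cv2.convexHull(X[tr][:,:2].astype(np.float32));print(cv2.fitEllipse(h),np.median(X[tr][:,2]))
```

```text
knob 369 [ 630. -100.  112.] [647. -83. 146.] [637.73168511 -91.17643626 143.99599323]
hub 7695 ((556.7153930664062, -54.08237075805664), 49.90912628173828) [554.62472242 -52.48097116  96.29117698]
pad [628.04864198 170.58731166  78.24893214] ((636.87890625, 197.83035278320312), (92.73130798339844, 44.43943405151367), 73.72259521484375) [ 6.06750206e+02  1.49789185e+02 -2.79108989e-01] [668.78494581 243.32983916  85.49191908]
((572.4564208984375, -119.76577758789062), (225.4355926513672, 676.8325805664062), 161.4059600830078) 82.42270109392007
```

move_arm([
  [-0.22,0.01,3,0,0,0,-0.2],
  [-0.22,0.01,6,0,0,0,-0.2],
  [-0.22,0.01,9,0,0,0,-0.2],
  [-0.22,0.01,11,0,0,0,-0.2],
  [-0.22,0.01,13,0,0,0,-0.2],
  [-0.22,0.01,14.5,0,0,0,-0.2],
  [-0.22,0.01,14.9,0,0,0,-0.2],
  [-0.22,0.01,14.9,0,0,0,-0.3],
  [-0.22,0.01,14.9,0,0,0,-0.4],
  [-0.22,0.01,14.9,0,0,0,-0.48],
  [-0.22,0.01,14.9,0,0,0,-0.5],
  [-0.22,0.01,14.9,0,0,0,-0.5],
])

```text
t: 3.9
tool_pos: [638.6, -91.7, 111.0]
eef_rot: [0.841, 0.542, -0.0, 0.0]
wrist_force: [0.7, 0.7, 0.1]
grip_width: 21.5
```

```bash
python3 w.py w2
```

```text
3.9 [ 0.09  0.61  0.03  1.57 -0.02  0.96  1.27] [638.6 -91.7 111. ] 65.6 [0.66 0.71 0.1 ] 21.453045692207525
[[1.0, 0.0, 0.0, -0.21], [-0.0, 0.95, 0.33, -85.04], [-0.0, -0.33, 0.95, -171.79], [0.0, 0.0, 0.0, 1.0]]
```

View pics/w2.png

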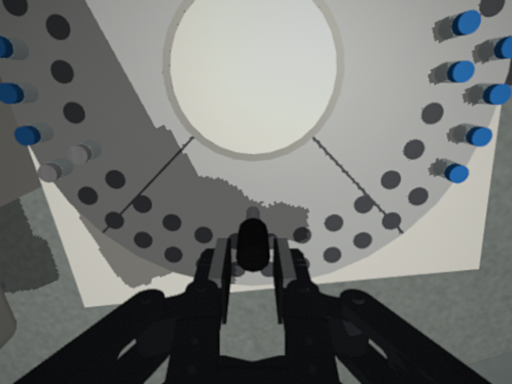

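The knob sits between the pads at (252,240), in a loose fork. I'll start the slow sweep.

move_arm([
  [-0.314,-0.005,0,0,0,0.035,-0.5],
  [-0.628,-0.022,0,0,0,0.07,-0.5],
  [-0.941,-0.049,0,0,0,0.105,-0.5],
  [-1.253,-0.088,0,0,0,0.14,-0.5],
])

```text
t: 4.45
tool_pos: [632.5, -102.8, 111.0]
eef_rot: [0.877, 0.481, -0.0, 0.0]
wrist_force: [1.9, 2.3, 0.2]
grip_width: 21.2
```

move_arm([
  [-0.314,-0.005,0,0,0,0.035,-0.5],
  [-0.628,-0.022,0,0,0,0.07,-0.5],
  [-0.941,-0.049,0,0,0,0.105,-0.5],
  [-1.253,-0.088,0,0,0,0.14,-0.5],
])

```text
t: 4.95
tool_pos: [625.0, -113.1, 111.0]
eef_rot: [0.909, 0.417, -0.0, 0.0]
wrist_force: [1.5, 2.3, -0.8]
grip_width: 21.2
```

move_arm([
  [-0.314,-0.005,0,0,0,0.035,-0.5],
  [-0.628,-0.022,0,0,0,0.07,-0.5],
  [-0.941,-0.049,0,0,0,0.105,-0.5],
  [-1.253,-0.088,0,0,0,0.14,-0.5],
])

```text
t: 5.45
tool_pos: [616.0, -122.2, 111.0]
eef_rot: [0.936, 0.351, -0.0, 0.0]
wrist_force: [0.5, 1.7, -0.7]
grip_width: 21.4
```

move_arm([
  [-0.314,-0.005,0,0,0,0.035,-0.5],
  [-0.628,-0.022,0,0,0,0.07,-0.5],
  [-0.941,-0.049,0,0,0,0.105,-0.5],
  [-1.253,-0.088,0,0,0,0.14,-0.5],
])

```text
t: 5.95
tool_pos: [605.9, -129.9, 111.0]
eef_rot: [0.959, 0.284, -0.0, 0.0]
wrist_force: [2.2, 1.9, 0.1]
grip_width: 21.5
```

move_arm([
  [-0.314,-0.005,0,0,0,0.035,-0.5],
  [-0.628,-0.022,0,0,0,0.07,-0.5],
  [-0.941,-0.049,0,0,0,0.105,-0.5],
  [-1.253,-0.088,0,0,0,0.14,-0.5],
])

```text
t: 6.45
tool_pos: [594.7, -136.1, 111.0]
eef_rot: [0.977, 0.215, -0.0, 0.0]
wrist_force: [2.0, 1.3, -0.6]
grip_width: 21.6
```

move_arm([
  [-0.314,-0.005,0,0,0,0.035,-0.5],
  [-0.628,-0.022,0,0,0,0.07,-0.5],
  [-0.941,-0.049,0,0,0,0.105,-0.5],
  [-1.253,-0.088,0,0,0,0.14,-0.5],
])

```text
t: 6.95
tool_pos: [582.8, -140.7, 111.0]
eef_rot: [0.989, 0.145, 0.0, 0.001]
wrist_force: [1.7, 0.7, -0.5]
grip_width: 21.4
```

move_arm([
  [-0.314,-0.005,0,0,0,0.035,-0.5],
  [-0.628,-0.022,0,0,0,0.07,-0.5],
  [-0.941,-0.049,0,0,0,0.105,-0.5],
  [-1.253,-0.088,0,0,0,0.14,-0.5],
])

```text
t: 7.45
tool_pos: [570.3, -143.5, 111.0]
eef_rot: [0.997, 0.074, 0.0, 0.001]
wrist_force: [2.6, 0.9, -1.4]
grip_width: 21.2
```

move_arm([
  [-0.314,-0.005,0,0,0,0.035,-0.5],
  [-0.628,-0.022,0,0,0,0.07,-0.5],
  [-0.941,-0.049,0,0,0,0.105,-0.5],
  [-1.253,-0.088,0,0,0,0.14,-0.5],
])

```text
t: 7.95
tool_pos: [557.6, -144.5, 111.1]
eef_rot: [1.0, 0.003, 0.0, 0.001]
wrist_force: [3.0, 0.4, -1.8]
grip_width: 21.4
```

move_arm([
  [-0.314,-0.005,0,0,0,0.035,-0.5],
  [-0.628,-0.022,0,0,0,0.07,-0.5],
  [-0.941,-0.049,0,0,0,0.105,-0.5],
  [-1.253,-0.088,0,0,0,0.14,-0.5],
])

```text
t: 8.45
tool_pos: [544.9, -143.8, 111.1]
eef_rot: [0.998, -0.068, 0.0, 0.001]
wrist_force: [2.5, 0.4, -1.4]
grip_width: 21.6
```

move_arm([
  [-0.314,-0.005,0,0,0,0.035,-0.5],
  [-0.628,-0.022,0,0,0,0.07,-0.5],
  [-0.941,-0.049,0,0,0,0.105,-0.5],
  [-1.253,-0.088,0,0,0,0.14,-0.5],
])

```text
t: 8.95
tool_pos: [532.4, -141.2, 111.1]
eef_rot: [0.99, -0.139, 0.0, 0.001]
wrist_force: [2.9, -0.2, -1.3]
grip_width: 21.3
```

move_arm([
  [-0.314,-0.005,0,0,0,0.035,-0.5],
  [-0.628,-0.022,0,0,0,0.07,-0.5],
  [-0.941,-0.049,0,0,0,0.105,-0.5],
  [-1.253,-0.088,0,0,0,0.14,-0.5],
])

```text
t: 9.45
tool_pos: [520.4, -136.9, 111.1]
eef_rot: [0.978, -0.209, 0.0, 0.001]
wrist_force: [1.0, -0.4, -0.9]
grip_width: 21.8
```

```bash
cat > s.py <<'E'
from workcell import robot
from h import *
o=robot.get_obs();d=o["tool_pos"][:2]-[557.5,-54.5]
print(o["t"],o["joints"].round(2),"r",np.hypot(*d),"th",np.degrees(np.arctan2(d[1],d[0])),"az-90",az(o)-90,o["wrist_force"].round(2),o["grip_width"])
E
python3 s.py
```

```text
9.45 [-0.11  0.51  0.49  1.86 -0.31  0.84  0.11] r 90.33833066909646 th -114.22325242078477 az-90 -114.10426581351292 [ 1.03 -0.45 -0.91] 21.778141572771336
```

move_arm([
  [-0.314,-0.005,0,0,0,0.035,-0.5],
  [-0.628,-0.022,0,0,0,0.07,-0.5],
  [-0.941,-0.049,0,0,0,0.105,-0.5],
  [-1.253,-0.088,0,0,0,0.14,-0.5],
])

```text
t: 9.95
tool_pos: [509.1, -130.9, 111.1]
eef_rot: [0.961, -0.278, 0.0, 0.001]
wrist_force: [1.7, -0.4, -2.2]
grip_width: 21.4
```

move_arm([
  [-0.314,-0.005,0,0,0,0.035,-0.5],
  [-0.628,-0.022,0,0,0,0.07,-0.5],
  [-0.941,-0.049,0,0,0,0.105,-0.5],
  [-1.253,-0.088,0,0,0,0.14,-0.5],
])

```text
t: 10.45
tool_pos: [498.9, -123.4, 111.1]
eef_rot: [0.938, -0.345, 0.0, 0.001]
wrist_force: [0.9, -0.7, -1.1]
grip_width: 21.3
```

move_arm([
  [-0.314,-0.005,0,0,0,0.035,-0.5],
  [-0.628,-0.022,0,0,0,0.07,-0.5],
  [-0.941,-0.049,0,0,0,0.105,-0.5],
  [-1.253,-0.088,0,0,0,0.14,-0.5],
])

```text
t: 10.95
tool_pos: [489.7, -114.5, 111.1]
eef_rot: [0.911, -0.411, 0.001, 0.001]
wrist_force: [1.5, -1.9, -0.8]
grip_width: 21.0
```

move_arm([
  [-0.314,-0.005,0,0,0,0.035,-0.5],
  [-0.628,-0.022,0,0,0,0.07,-0.5],
  [-0.941,-0.049,0,0,0,0.105,-0.5],
  [-1.253,-0.088,0,0,0,0.14,-0.5],
])

```text
t: 11.45
tool_pos: [481.9, -104.4, 111.0]
eef_rot: [0.88, -0.475, 0.001, 0.001]
wrist_force: [0.6, -1.1, -1.0]
grip_width: 21.3
```

```bash
python3 s.py
```

```text
11.45 [-0.29  0.48  0.67  1.98 -0.41  0.81 -0.38] r 90.55575698409389 th -146.5710368531842 az-90 -146.73429269394694 [ 0.6  -1.1  -1.05] 21.340318933196485
```

move_arm([
  [-0.314,-0.005,0,0,0,0.035,-0.5],
  [-0.628,-0.022,0,0,0,0.07,-0.5],
  [-0.941,-0.049,0,0,0,0.105,-0.5],
  [-1.253,-0.088,0,0,0,0.14,-0.5],
])

```text
t: 11.95
tool_pos: [476.7, -95.3, 111.3]
eef_rot: [0.844, -0.537, 0.002, 0.001]
wrist_force: [4.6, -7.5, -5.0]
grip_width: 21.4
```

move_arm([
  [-0.314,-0.005,0,0,0,0.035,-0.5],
  [-0.628,-0.022,0,0,0,0.07,-0.5],
  [-0.941,-0.049,0,0,0,0.105,-0.5],
  [-1.253,-0.088,0,0,0,0.14,-0.5],
])

```text
t: 12.45
tool_pos: [472.7, -86.1, 111.5]
eef_rot: [0.803, -0.596, 0.004, 0.002]
wrist_force: [3.0, -10.0, -5.0]
grip_width: 21.2
```

move_arm([
  [-0.314,-0.005,0,0,0,0.035,-0.5],
  [-0.628,-0.022,0,0,0,0.07,-0.5],
  [-0.941,-0.049,0,0,0,0.105,-0.5],
  [-1.253,-0.088,0,0,0,0.14,-0.5],
])

```text
t: 12.95
tool_pos: [469.7, -76.4, 111.4]
eef_rot: [0.758, -0.653, 0.006, 0.003]
wrist_force: [1.0, -9.6, -5.8]
grip_width: 21.6
```

move_arm([
  [-0.314,-0.005,0,0,0,0.035,-0.5],
  [-0.628,-0.022,0,0,0,0.07,-0.5],
  [-0.941,-0.049,0,0,0,0.105,-0.5],
  [-1.253,-0.088,0,0,0,0.14,-0.5],
])

```text
t: 13.45
tool_pos: [468.5, -63.1, 111.2]
eef_rot: [0.709, -0.705, 0.006, 0.003]
wrist_force: [-0.7, -2.1, -1.0]
grip_width: 21.3
```

```bash
python3 s.py
```

```text
13.45 [-0.51  0.51  0.86  2.03 -0.51  0.82 -0.91] r 89.45896621489356 th -174.4901736753694 az-90 -179.62054183942715 [-0.66 -2.12 -1.04] 21.30875327920351
```

Run:
```python
from workcell import robot
from h import *
o=robot.get_obs()
for t in(-174.5,-172,-170):
    a=np.radians(t);print(rows(o,[(557.5+90*np.cos(a),-54.5+90*np.sin(a),111,t+90)]))
```

```text
[[0.003, 0.054, 0.017, -0.004, -0.012, -0.089]]
[[0.393, 0.011, 0.022, -0.004, -0.012, -0.133]]
[[0.704, -0.037, 0.026, -0.003, -0.012, -0.168]]
```

move_arm([
  [0,0.05,0,0,0,-0.09,-0.5],
  [0.2,0.03,0,0,0,-0.11,-0.5],
  [0.39,0.01,0,0,0,-0.133,-0.5],
  [0.55,-0.01,0,0,0,-0.15,-0.5],
  [0.7,-0.04,0,0,0,-0.17,-0.5],
])

```text
t: 14.08
tool_pos: [468.8, -69.7, 111.2]
eef_rot: [0.767, -0.642, 0.005, 0.003]
wrist_force: [0.3, 2.5, 0.7]
grip_width: 21.2
```

move_arm([
  [0.157,-0.001,0,0,0,-0.017,-0.5],
  [0.314,-0.005,0,0,0,-0.035,-0.5],
  [0.471,-0.012,0,0,0,-0.052,-0.5],
  [0.628,-0.022,0,0,0,-0.07,-0.5],
])

```text
t: 14.58
tool_pos: [469.8, -74.9, 111.1]
eef_rot: [0.79, -0.614, 0.004, 0.003]
wrist_force: [-1.6, 7.1, 2.6]
grip_width: 21.3
```

move_arm([
  [0.157,-0.001,0,0,0,-0.017,-0.5],
  [0.314,-0.005,0,0,0,-0.035,-0.5],
  [0.471,-0.012,0,0,0,-0.052,-0.5],
  [0.628,-0.022,0,0,0,-0.07,-0.5],
])

```text
t: 15.08
tool_pos: [470.7, -78.9, 110.9]
eef_rot: [0.811, -0.585, 0.002, 0.002]
wrist_force: [-2.7, 8.8, 4.3]
grip_width: 21.3
```

move_arm([
  [0.157,-0.001,0,0,0,-0.017,-0.5],
  [0.314,-0.005,0,0,0,-0.035,-0.5],
  [0.471,-0.012,0,0,0,-0.052,-0.5],
  [0.628,-0.022,0,0,0,-0.07,-0.5],
])

```text
t: 15.58
tool_pos: [471.4, -81.9, 110.7]
eef_rot: [0.832, -0.555, -0.001, 0.001]
wrist_force: [-4.3, 10.5, 7.0]
grip_width: 21.4
```

move_arm([
  [0.157,-0.001,0,0,0,-0.017,-0.5],
  [0.314,-0.005,0,0,0,-0.035,-0.5],
  [0.471,-0.012,0,0,0,-0.052,-0.5],
  [0.628,-0.022,0,0,0,-0.07,-0.5],
])

```text
t: 16.08
tool_pos: [472.5, -85.4, 110.5]
eef_rot: [0.851, -0.524, -0.003, 0.0]
wrist_force: [-4.6, 9.1, 7.3]
grip_width: 21.3
```

move_arm([
  [0.157,-0.001,0,0,0,-0.017,-0.5],
  [0.314,-0.005,0,0,0,-0.035,-0.5],
  [0.471,-0.012,0,0,0,-0.052,-0.5],
  [0.628,-0.022,0,0,0,-0.07,-0.5],
])

```text
t: 16.58
tool_pos: [473.8, -88.9, 110.3]
eef_rot: [0.87, -0.493, -0.005, -0.001]
wrist_force: [-5.8, 7.9, 7.0]
grip_width: 21.3
```

```bash
python3 s.py
```

```text
16.575 [-0.33  0.48  0.68  2.   -0.41  0.82 -0.44] r 90.49805607265994 th -157.66473132070558 az-90 -149.13764959533728 [-5.8   7.87  6.97] 21.315622456001325
```

The tight place shows in both directions, with a knob-angle centre near -159° and the knob now at about -159°. I'll unload the fork, open it, rise straight up and check the knob's position.

move_arm([
  [-0.1,0,0,0,0,0,-0.5],
  [-0.17,0,0,0,0,0,-0.5],
  [-0.17,0,0,0,0,0,-0.4],
  [-0.17,0,0,0,0,0,-0.2],
  [-0.17,0,0,0,0,0,-0.1],
  [-0.17,0,0,0,0,0,-0.1],
])

```text
t: 17.32
tool_pos: [472.9, -87.5, 110.3]
eef_rot: [0.87, -0.493, -0.005, -0.001]
wrist_force: [0.3, -0.0, -0.9]
grip_width: 38.5
```

move_arm([
  [0,0,-1,0,0,0,-0.1],
  [0,0,-3,0,0,0,-0.1],
  [0,0,-6,0,0,0,-0.1],
  [0,0,-9,0,0,0,-0.1],
  [0,0,-12,0,0,0,-0.1],
  [0,0,-14.5,0,0,0,-0.1],
  [0,0,-14.5,0,0,0,-0.1],
])

```text
t: 18.2
tool_pos: [475.2, -89.0, 257.4]
eef_rot: [0.87, -0.494, -0.004, -0.001]
wrist_force: [-0.7, -0.7, -0.5]
grip_width: 38.1
```

```bash
python3 w.py w3
python3 - <<'E'
from h import *
c=dict(np.load("wr.npz"));X=cloud(c);im=c["image"].astype(int);ok=c["range_z"]>0;V,U=np.mgrid[:384,:512]
k=ok&(X[...,2]>112)&(X[...,2]<155)&(V<225)&(abs(U-250)<40);P=X[k]
print(k.sum(),P.min(0),P.max(0))
m=(P.min(0)+P.max(0))[:2]/2;t=P[P[:,2]>138];t=np.median(t,0)[:2]
hub=ok&(X[...,2]>93)&(X[...,2]<110)&(im.min(-1)>120)&(abs(U-251)<80)&(V<160)
a=cv2.minEnclosingCircle(X[hub][:,:2].astype(np.float32));print(a)
for p in(m,t):
  for q in((557.5,-54.5),a[0]):
    d=p-np.array(q);print(p,np.hypot(*d),np.degrees(np.arctan2(d[1],d[0])))
E
```

```text
18.2 [-0.44  0.32  0.8   1.77 -0.25  1.17 -0.6 ] [475.2 -89.  257.4] -59.1 [-0.74 -0.67 -0.46] 38.05796215171464
[[1.0, 0.0, -0.0, -0.84], [-0.0, 0.95, 0.32, -83.05], [0.0, -0.32, 0.95, -171.78], [0.0, 0.0, 0.0, 1.0]]
376 [464.36564558 -94.02581742 112.47158356] [481.94815504 -76.63309223 146.757403  ]
((557.2715454101562, -53.945865631103516), 50.49901580810547)
[473.15690031 -85.32945483] 89.80096742397737 -159.92141234960144
[473.15690031 -85.32945483] 89.77863438021157 -159.53920678321344
[473.84282473 -84.93613789] 89.02180330290717 -160.0076106833546
[473.84282473 -84.93613789] 88.9985865533387 -159.6220791431458
```

View pics/w3.png

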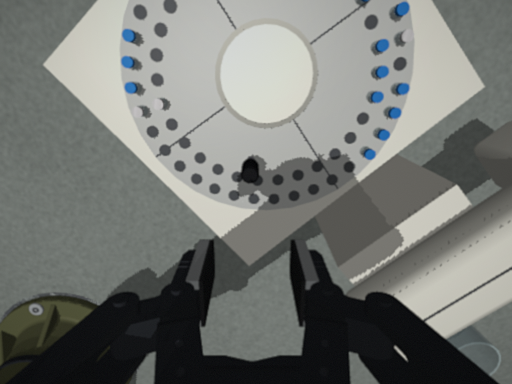

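The knob reads -159.7°, at pixel (250,170), so it hasn't moved since I let go. Next I'll go above the paddle with the fingers shut.

Run:
```python
from workcell import robot
from h import *
o=robot.get_obs()
for r in rows(o,[(552,40,257,-40),(629.5,170.5,230,-18),(629.5,170.5,140,-18)]):print(r)
```

```text
[-7.057, -13.248, -0.069, 0.001, 0.009, -0.334]
[-14.258, -26.603, 2.66, -0.001, 0.01, -0.718]
[-14.177, -26.628, 11.659, -0.001, 0.01, -0.718]
```

move_arm([
  [-2,-3.8,0,0,0.01,-0.1,-1],
  [-4,-7.5,0,0,0.01,-0.2,-1],
  [-6,-11.2,0,0,0.01,-0.3,-1],
  [-8,-15,0,0,0.01,-0.4,-1],
  [-10,-18.8,0.5,0,0.01,-0.5,-1],
  [-12,-22.5,1.5,0,0.01,-0.6,-1],
  [-14.2,-26.6,2.6,0,0.01,-0.718,-1],
  [-14.2,-26.6,2.6,0,0.01,-0.718,-1],
  [-14.2,-26.6,6,0,0.01,-0.718,-1],
  [-14.2,-26.6,9,0,0.01,-0.718,-1],
  [-14.2,-26.6,11.7,0,0.01,-0.718,-1],
  [-14.2,-26.6,11.7,0,0.01,-0.718,-1],
  [-14.2,-26.6,11.7,0,0.01,-0.718,-1],
])

```text
t: 19.88
tool_pos: [629.5, 169.9, 140.5]
eef_rot: [0.988, -0.157, 0.001, -0.0]
wrist_force: [-0.5, -0.1, 1.2]
grip_width: 0.0
```

```bash
python3 w.py w4; cp wr.npz wr4.npz
python3 - <<'E'
from h import *
c=dict(np.load("wr.npz"));X=cloud(c);im=c["image"].astype(int);ok=c["range_z"]>0
b,g,r=[im[...,i] for i in range(3)]
y=ok&(r>130)&(b<80)&(g>90)&(X[...,2]>55)&(X[...,2]<100);print(y.sum(),X[y].mean(0),cv2.minAreaRect(X[y][:,:2].astype(np.float32)),X[y].min(0),X[y].max(0))
E
```

```text
19.875 [-0.58  0.64  0.49  1.52 -0.32  1.06 -0.33] [629.5 169.9 140.5] -18.1 [-0.52 -0.08  1.17] 0.010070909028940093
[[1.0, 0.0, 0.0, -1.18], [-0.0, 0.95, 0.32, -83.81], [0.0, -0.32, 0.95, -171.79], [0.0, 0.0, 0.0, 1.0]]
1418 [629.37533139 177.1962194   80.04905173] ((628.9060668945312, 172.23048400878906), (33.265953063964844, 35.81673812866211), 72.28501892089844) [607.83448939 160.53699102  73.74949265] [650.49267307 192.83914525  85.13601211]
```

View pics/w4.png

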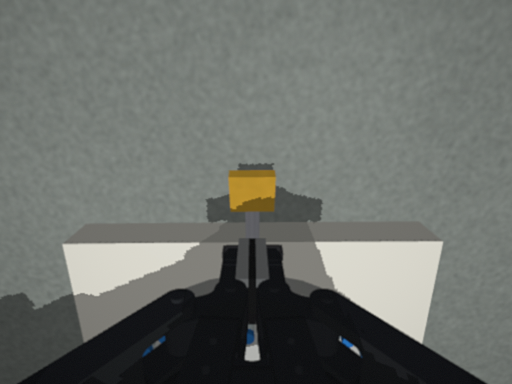

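The paddle is at (252,190), i.e. world (629,171.5), just ahead of the shut fingertips. I'll press in steps.

move_arm([
  [0,-0.15,2,0,0,0,-1],
  [0,-0.15,4,0,0,0,-1],
  [0,-0.15,5,0,0,0,-1],
  [0,-0.15,5.3,0,0,0,-1],
  [0,-0.15,5.5,0,0,0,-1],
  [0,-0.15,5.7,0,0,0,-1],
  [0,-0.15,5.9,0,0,0,-1],
  [0,-0.15,6.1,0,0,0,-1],
])

```text
t: 20.92
tool_pos: [630.5, 171.6, 80.0]
eef_rot: [0.988, -0.157, 0.001, -0.0]
wrist_force: [-0.4, -0.5, -0.7]
grip_width: 0.0
```

move_arm([
  [0,-0.03,0.2,0,0,0,-1],
  [0,-0.06,0.4,0,0,0,-1],
  [0,-0.1,0.6,0,0,0,-1],
])

```text
t: 21.3
tool_pos: [630.8, 172.5, 73.8]
eef_rot: [0.988, -0.157, 0.001, -0.0]
wrist_force: [0.5, -0.0, -0.4]
grip_width: 0.1
```

move_arm([
  [0,-0.02,0.2,0,0,0,-1],
  [0,-0.04,0.4,0,0,0,-1],
])

```text
t: 21.55
tool_pos: [631.0, 172.9, 69.6]
eef_rot: [0.988, -0.157, 0.001, -0.0]
wrist_force: [-0.0, -0.5, -1.3]
grip_width: 0.0
```

```bash
python3 w.py w5;python3 - <<'E'
import cv2
a=cv2.imread("pics/w5.png");cv2.imwrite("pics/w5c.png",cv2.resize(a[100:320,120:390],None,fx=2.5,fy=2.5))
E
```

```text
21.55 [-0.56  0.71  0.45  1.59 -0.37  0.92 -0.3 ] [631.  172.9  69.6] -18.0 [-0.05 -0.55 -1.31] 0.03371470666523038
[[1.0, 0.0, 0.0, -1.18], [-0.0, 0.95, 0.32, -83.81], [0.0, -0.32, 0.95, -171.79], [0.0, 0.0, 0.0, 1.0]]
```

View pics/w5c.png

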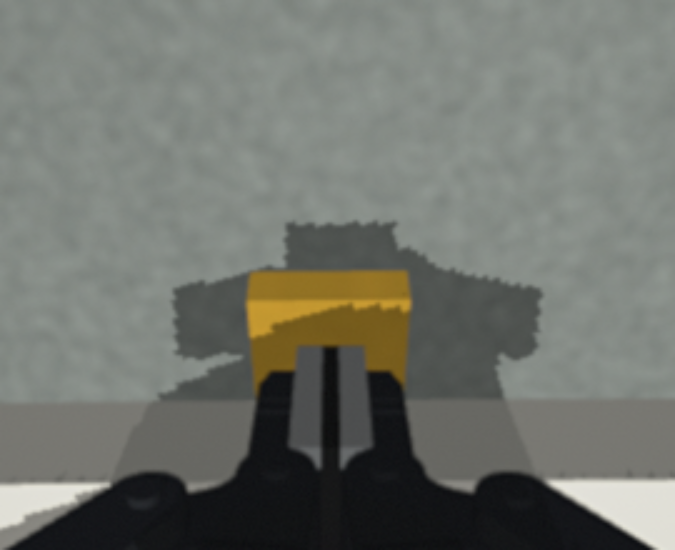

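```bash
cat > p.py <<'E'
from h import *
c=dict(np.load("wr.npz"));X=cloud(c);im=c["image"].astype(int);ok=c["range_z"]>0
b,g,r=[im[...,i] for i in range(3)]
y=ok&(b<60)&(r>b+50)&(g>b+30)&(X[...,2]>40)&(X[...,2]<100)
P=X[y];D=(P[:,:2]-[557.5,-54.5])@[.305,.952]
for lo in range(212,262,4):
    m=(D>=lo)&(D<lo+4)
    if m.sum()>3:print(lo,m.sum(),np.median(P[m],0).round(1))
V,U=np.mgrid[:384,:512]
f=ok&(V>225)&(V<285)&(U>225)&(U<280)
T=np.linalg.inv(c["pose"]@np.linalg.inv(c["mount"]));q=X[f]@T[:3,:3].T+T[:3,3];print("finger tool-frame max z",np.percentile(q[q[:,2]<20][:,2],[50,90,99,100]))
E
python3 p.py; cp wr.npz wr5.npz; cp wr4.npz wr.npz; python3 p.py
```

```text
224 16 [625.9 161.6  76.1]
228 97 [618.3 168.1  77.3]
232 168 [620.1 169.8  78.4]
236 259 [629.8 173.3  79.8]
240 337 [630.  176.6  80.9]
244 350 [631.6 180.2  82.2]
248 506 [632.8 184.4  83. ]
252 511 [634.5 186.6  77.7]
finger tool-frame max z [-46.12093326 -10.16107224  -7.6178944   -5.56414623]
216 46 [617.4 156.8  73.8]
220 165 [624.8 157.5  74.7]
224 180 [625.2 161.4  75.9]
228 180 [626.5 165.1  77.2]
232 189 [628.1 168.6  78.5]
236 190 [629.4 172.5  79.6]
240 207 [630.8 176.1  80.9]
244 193 [631.3 180.3  82.1]
248 250 [633.7 184.1  83. ]
252 235 [633.5 186.9  77.9]
finger tool-frame max z [-53.52231513 -38.54457119 -33.41663764 -31.7398551 ]
```

The lever hasn't moved yet, and the visible fingertips end about 7 mm behind the TCP. I'll carry on in small steps.

move_arm([
  [0,0,0.1,0,0,0,-1],
  [0,0,0.2,0,0,0,-1],
  [0,0,0.2,0,0,0,-1],
])

```text
t: 21.98
tool_pos: [630.8, 172.9, 67.3]
eef_rot: [0.988, -0.157, 0.001, -0.0]
wrist_force: [1.0, 1.5, 0.3]
grip_width: 0.2
```

move_arm([
  [0,0,0.1,0,0,0,-1],
  [0,0,0.2,0,0,0,-1],
  [0,0,0.2,0,0,0,-1],
])

```text
t: 22.35
tool_pos: [630.7, 172.9, 65.2]
eef_rot: [0.988, -0.157, 0.001, -0.0]
wrist_force: [0.0, 1.0, 0.7]
grip_width: 0.1
```

move_arm([
  [0,0,0.1,0,0,0,-1],
  [0,0,0.2,0,0,0,-1],
  [0,0,0.2,0,0,0,-1],
])

```text
t: 22.72
tool_pos: [630.6, 172.9, 63.1]
eef_rot: [0.988, -0.157, 0.001, -0.0]
wrist_force: [0.2, -0.4, -0.2]
grip_width: 0.1
```

```bash
python3 w.py w6; python3 p.py
python3 - <<'E'
from h import *
c=dict(np.load("wr.npz"));X=cloud(c)
for v in range(220,300,6):print(v,[tuple(X[v,u].round().astype(int)) for u in(236,246,258,268)])
a=cv2.imread("pics/w6.png");cv2.imwrite("pics/w6c.png",cv2.resize(a[150:320,160:350],None,fx=3.2,fy=3.2))
E
```

```text
22.725 [-0.56  0.72  0.45  1.6  -0.37  0.91 -0.29] [630.6 172.9  63.1] -18.0 [ 0.25 -0.41 -0.19] 0.1408923701451652
[[1.0, 0.0, 0.0, -1.18], [-0.0, 0.95, 0.32, -83.81], [0.0, -0.32, 0.95, -171.79], [0.0, 0.0, 0.0, 1.0]]
224 10 [641.9 157.3  76.1]
228 27 [611.6 168.4  76.9]
232 117 [636.7 167.7  78.5]
236 181 [636.3 171.8  79.6]
240 289 [631.5 177.2  81. ]
244 376 [630.9 180.4  82.1]
248 545 [632.9 184.3  83.1]
252 560 [633.7 186.9  77.8]
finger tool-frame max z [-46.12111525 -17.9523734  -15.27830546 -14.20017786]
220 [(np.int64(625), np.int64(188), np.int64(79)), (np.int64(631), np.int64(187), np.int64(79)), (np.int64(637), np.int64(185), np.int64(80)), (np.int64(642), np.int64(184), np.int64(81))]
226 [(np.int64(625), np.int64(187), np.int64(84)), (np.int64(630), np.int64(185), np.int64(83)), (np.int64(636), np.int64(183), np.int64(83)), (np.int64(641), np.int64(181), np.int64(83))]
232 [(np.int64(624), np.int64(183), np.int64(82)), (np.int64(629), np.int64(181), np.int64(82)), (np.int64(635), np.int64(179), np.int64(83)), (np.int64(640), np.int64(177), np.int64(82))]
238 [(np.int6
[... 1403 characters left out ...]
int64(184), np.int64(130)), (np.int64(635), np.int64(182), np.int64(129)), (np.int64(639), np.int64(183), np.int64(132))]
286 [(np.int64(628), np.int64(188), np.int64(138)), (np.int64(630), np.int64(181), np.int64(130)), (np.int64(635), np.int64(184), np.int64(136)), (np.int64(639), np.int64(184), np.int64(138))]
292 [(np.int64(628), np.int64(186), np.int64(139)), (np.int64(631), np.int64(184), np.int64(138)), (np.int64(635), np.int64(184), np.int64(140)), (np.int64(639), np.int64(184), np.int64(140))]
298 [(np.int64(628), np.int64(187), np.int64(143)), (np.int64(630), np.int64(181), np.int64(138)), (np.int64(635), np.int64(183), np.int64(141)), (np.int64(638), np.int64(183), np.int64(143))]
```

View pics/w6c.png

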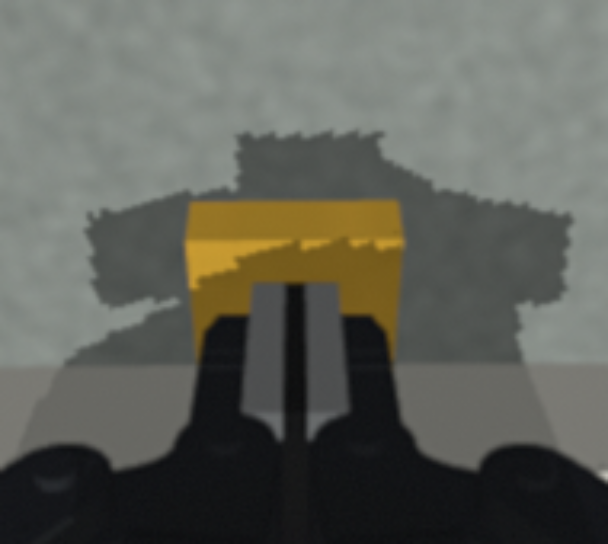

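The lever hasn't moved. From depth, the fingertips are at about z = 92, roughly 29 mm behind the reported TCP, so they are still ~9 mm above the paddle. I'll continue by feel.

move_arm([
  [0,0,0.15,0,0,0,-1],
  [0,0,0.3,0,0,0,-1],
  [0,0,0.45,0,0,0,-1],
  [0,0,0.45,0,0,0,-1],
])

```text
t: 23.28
tool_pos: [630.5, 172.9, 58.5]
eef_rot: [0.988, -0.157, 0.001, -0.0]
wrist_force: [0.4, -0.1, -0.7]
grip_width: -0.2
```

move_arm([
  [0,0,0.1,0,0,0,-1],
  [0,0,0.2,0,0,0,-1],
  [0,0,0.2,0,0,0,-1],
])

```text
t: 23.65
tool_pos: [630.5, 172.9, 56.4]
eef_rot: [0.988, -0.157, 0.001, -0.0]
wrist_force: [0.5, -0.3, 0.3]
grip_width: -0.0
```

move_arm([
  [0,0,0.1,0,0,0,-1],
  [0,0,0.2,0,0,0,-1],
  [0,0,0.2,0,0,0,-1],
])

```text
t: 24.02
tool_pos: [630.4, 172.9, 54.2]
eef_rot: [0.988, -0.157, 0.001, -0.0]
wrist_force: [-0.8, -0.3, -0.1]
grip_width: -0.1
```

```bash
python3 w.py w7; python3 p.py
```

```text
24.025 [-0.56  0.73  0.45  1.61 -0.38  0.89 -0.29] [630.4 172.9  54.2] -18.0 [-0.81 -0.25 -0.09] -0.0656830946996981
[[1.0, 0.0, 0.0, -1.18], [-0.0, 0.95, 0.32, -83.81], [0.0, -0.32, 0.95, -171.79], [0.0, 0.0, 0.0, 1.0]]
224 10 [641.9 156.4  76. ]
228 28 [642.2 161.4  77. ]
232 44 [643.  165.2  78.4]
236 75 [642.6 169.6  79.7]
240 210 [637.7 175.1  80.9]
244 277 [630.7 181.6  82.3]
248 602 [632.8 184.4  83. ]
252 663 [633.7 187.   77.9]
finger tool-frame max z [-46.28076065 -27.31643111 -25.26183379 -23.84598386]
```

move_arm([
  [0,0,0.1,0,0,0,-1],
  [0,0,0.2,0,0,0,-1],
  [0,0,0.2,0,0,0,-1],
])

```text
t: 24.45
tool_pos: [630.7, 173.1, 52.7]
eef_rot: [0.988, -0.157, 0.001, -0.0]
wrist_force: [0.3, -0.3, 4.0]
grip_width: 0.2
```

move_arm([
  [0,0,0.1,0,0,0,-1],
  [0,0,0.2,0,0,0,-1],
  [0,0,0.2,0,0,0,-1],
])

```text
t: 24.82
tool_pos: [630.9, 173.7, 51.1]
eef_rot: [0.988, -0.157, 0.001, -0.001]
wrist_force: [-0.9, 1.5, 4.2]
grip_width: -0.0
```

move_arm([
  [0,-0.01,0.1,0,0,0,-1],
  [0,-0.02,0.2,0,0,0,-1],
  [0,-0.03,0.3,0,0,0,-1],
  [0,-0.03,0.3,0,0,0,-1],
])

```text
t: 25.32
tool_pos: [631.2, 174.6, 48.4]
eef_rot: [0.988, -0.156, 0.001, -0.001]
wrist_force: [-1.1, 1.6, 4.0]
grip_width: 0.6
```

move_arm([
  [0,-0.01,0.1,0,0,0,-1],
  [0,-0.02,0.2,0,0,0,-1],
  [0,-0.03,0.3,0,0,0,-1],
  [0,-0.03,0.3,0,0,0,-1],
])

```text
t: 25.82
tool_pos: [631.5, 175.4, 45.6]
eef_rot: [0.988, -0.156, 0.002, -0.002]
wrist_force: [-0.4, 2.5, 4.4]
grip_width: -0.3
```

move_arm([
  [0,-0.01,0.1,0,0,0,-1],
  [0,-0.02,0.2,0,0,0,-1],
  [0,-0.03,0.3,0,0,0,-1],
  [0,-0.03,0.3,0,0,0,-1],
])

```text
t: 26.32
tool_pos: [631.7, 176.2, 42.7]
eef_rot: [0.988, -0.156, 0.002, -0.002]
wrist_force: [0.3, 2.4, 4.1]
grip_width: 0.2
```

```bash
python3 w.py w8; python3 p.py
```

```text
26.325 [-0.56  0.74  0.44  1.61 -0.39  0.87 -0.28] [631.7 176.2  42.7] -18.0 [0.32 2.43 4.07] 0.21112563896419104
[[1.0, 0.0, 0.0, -1.18], [-0.0, 0.95, 0.32, -83.81], [0.0, -0.32, 0.95, -171.79], [0.0, 0.0, 0.0, 1.0]]
228 18 [626.8 165.   68.3]
232 38 [643.4 165.   69.2]
236 52 [614.8 175.9  69.7]
240 78 [643.9 174.   70.6]
244 223 [624.6 182.5  71.1]
248 317 [630.1 185.4  71.9]
252 928 [634.3 188.3  71.1]
256 171 [636.4 189.5  64.6]
finger tool-frame max z [-46.20921179 -28.29473959 -24.65653773 -23.16977771]
```

move_arm([
  [0,0.03,0.1,0,0,0,-1],
  [0,0.05,0.2,0,0,0,-1],
  [0,0.05,0.3,0,0,0,-1],
  [0,0.05,0.3,0,0,0,-1],
])

```text
t: 26.88
tool_pos: [632.0, 176.7, 39.9]
eef_rot: [0.988, -0.156, 0.002, -0.003]
wrist_force: [0.2, 1.9, 4.2]
grip_width: 0.2
```

move_arm([
  [0,0.03,0.1,0,0,0,-1],
  [0,0.05,0.2,0,0,0,-1],
  [0,0.05,0.3,0,0,0,-1],
  [0,0.05,0.3,0,0,0,-1],
])

```text
t: 27.38
tool_pos: [632.1, 177.1, 37.1]
eef_rot: [0.988, -0.155, 0.002, -0.003]
wrist_force: [-0.0, 2.4, 5.2]
grip_width: -0.3
```

move_arm([
  [0,0.03,0.1,0,0,0,-1],
  [0,0.05,0.2,0,0,0,-1],
  [0,0.05,0.3,0,0,0,-1],
  [0,0.05,0.3,0,0,0,-1],
])

```text
t: 27.88
tool_pos: [632.3, 177.4, 34.3]
eef_rot: [0.988, -0.155, 0.003, -0.004]
wrist_force: [0.1, 3.5, 4.6]
grip_width: -0.3
```

```bash
python3 w.py w9; python3 p.py
```

```text
27.875 [-0.55  0.75  0.43  1.62 -0.39  0.85 -0.28] [632.3 177.4  34.3] -17.9 [0.14 3.54 4.6 ] -0.3431839424658138
[[1.0, 0.0, 0.0, -1.18], [-0.0, 0.95, 0.32, -83.81], [0.0, -0.32, 0.95, -171.8], [0.0, 0.0, 0.0, 1.0]]
228 13 [610.3 170.   62.1]
232 34 [643.8 165.1  62.3]
236 53 [614.  176.   62.6]
240 70 [616.4 179.6  62.8]
244 171 [639.2 179.6  63.1]
248 311 [625.4 185.4  63.4]
252 480 [633.9 188.1  63.6]
256 683 [634.7 190.5  59.6]
finger tool-frame max z [-46.13487595 -28.52635938 -24.53560441 -22.97111103]
```

move_arm([
  [0,0.03,0.1,0,0,0,-1],
  [0,0.05,0.2,0,0,0,-1],
  [0,0.05,0.2,0,0,0,-1],
])

```text
t: 28.3
tool_pos: [632.4, 177.7, 32.5]
eef_rot: [0.988, -0.155, 0.003, -0.004]
wrist_force: [-0.3, 3.3, 6.0]
grip_width: 0.2
```

move_arm([
  [0,0.03,0.1,0,0,0,-1],
  [0,0.05,0.2,0,0,0,-1],
  [0,0.05,0.2,0,0,0,-1],
])

```text
t: 28.68
tool_pos: [632.5, 177.9, 30.9]
eef_rot: [0.988, -0.155, 0.003, -0.005]
wrist_force: [-0.3, 2.8, 6.2]
grip_width: 0.1
```

```bash
python3 w.py w10; python3 p.py
```

```text
28.675 [-0.55  0.75  0.43  1.63 -0.4   0.84 -0.27] [632.5 177.9  30.9] -17.8 [-0.27  2.83  6.21] 0.05935234896298618
[[1.0, 0.0, 0.0, -1.18], [-0.0, 0.95, 0.32, -83.81], [0.0, -0.32, 0.95, -171.8], [0.0, 0.0, 0.0, 1.0]]
228 13 [610.4 170.4  59.6]
232 33 [643.9 165.4  59.6]
236 53 [614.2 176.2  59.8]
240 67 [616.  179.7  59.9]
244 147 [625.  182.9  59.8]
248 322 [625.5 185.3  60.1]
252 462 [634.6 188.1  60.1]
256 672 [634.9 190.5  56.5]
finger tool-frame max z [-46.16399564 -28.44994134 -24.2497299  -22.96954037]
```

move_arm([
  [0,0.03,0.1,0,0,0,-1],
  [0,0.03,0.15,0,0,0,-1],
  [0,0.03,0.15,0,0,0,-1],
])

```text
t: 29.1
tool_pos: [632.5, 178.1, 29.9]
eef_rot: [0.988, -0.155, 0.003, -0.005]
wrist_force: [-2.0, 2.8, 7.7]
grip_width: 0.4
```

move_arm([
  [0,0.03,0.1,0,0,0,-1],
  [0,0.03,0.15,0,0,0,-1],
  [0,0.03,0.15,0,0,0,-1],
])

```text
t: 29.48
tool_pos: [632.6, 178.2, 29.3]
eef_rot: [0.988, -0.155, 0.003, -0.006]
wrist_force: [-2.5, 2.4, 11.9]
grip_width: -0.3
```

The force is now climbing against the stop. One more small push, then I'll lift off and check.

move_arm([
  [0,0.02,0.1,0,0,0,-1],
  [0,0.02,0.15,0,0,0,-1],
  [0,0.02,0.15,0,0,0,-1],
])

```text
t: 29.85
tool_pos: [632.7, 178.2, 29.2]
eef_rot: [0.988, -0.155, 0.004, -0.006]
wrist_force: [-4.8, 1.7, 15.7]
grip_width: 0.1
```

move_arm([
  [0,0,-1,0,0,0,-1],
  [0,0,-4,0,0,0,-1],
  [0,0,-8,0,0,0,-1],
  [0,0,-12,0,0,0,-1],
  [0,0,-16,0,0,0,-1],
  [0,0,-20,0,0,0,-1],
  [0,0,-24,0,0,0,-1],
  [0,0,-24,0,0,0,-1],
])

```text
t: 30.85
tool_pos: [632.0, 174.3, 272.5]
eef_rot: [0.988, -0.155, 0.006, -0.006]
wrist_force: [0.3, -0.5, -0.4]
grip_width: -0.2
```

```bash
python3 w.py w11; python3 p.py
python3 - <<'E'
from workcell import cams
from h import *
for n in("top","scene"):
    c0=dict(np.load(n+".npz"));c=cams.capture(n);cv2.imwrite(f"pics/{n}2.png",c["image"]);X=cloud(c)
    k=(c["range_z"]>0)&(X[...,2]>112)&(X[...,2]<160)&(np.hypot(X[...,0]-557.5,X[...,1]+54.5)<120);P=X[k]
    m=(P.min(0)+P.max(0))[:2]/2-[557.5,-54.5];print(n,k.sum(),np.hypot(*m),np.degrees(np.arctan2(m[1],m[0])))
    D=np.abs(c["image"].astype(int)-c0["image"]).max(-1)
    if n=="top":
        for nm,(u,v) in dict(rack=(127,162),bottle=(108,219),beaker=(381,226)).items():print(nm,(D[v-18:v+18,u-22:u+22]>40).sum())
E
```

```text
30.85 [-0.59  0.54  0.52  1.31 -0.28  1.34 -0.38] [632.  174.3 272.5] -17.9 [ 0.25 -0.55 -0.39] -0.20763871681355586
[[1.0, 0.0, 0.0, -1.17], [-0.0, 0.95, 0.32, -83.81], [0.0, -0.32, 0.95, -171.8], [0.0, 0.0, 0.0, 1.0]]
224 73 [625.3 161.7  58.2]
228 85 [627.3 165.2  58.4]
232 78 [628.4 168.9  58.2]
236 81 [628.9 172.8  58.3]
240 81 [630.2 176.4  58.3]
244 84 [631.8 179.8  58.3]
248 86 [633.  183.8  58.2]
252 98 [633.4 188.1  58.3]
256 27 [634.8 190.8  58.7]
finger tool-frame max z [-53.58572803 -38.54089226 -33.4226812  -31.62349419]
top 23 89.08622020186874 -159.503702744892
rack 287
bottle 0
beaker 0
scene 55 87.04941233265352 -159.5457239603891
```

The lock is down at 58.3 mm and the knob is at -159.5°. The rack region changed between the two top pictures, so I'll look for a shadow.

View pics/top2.png

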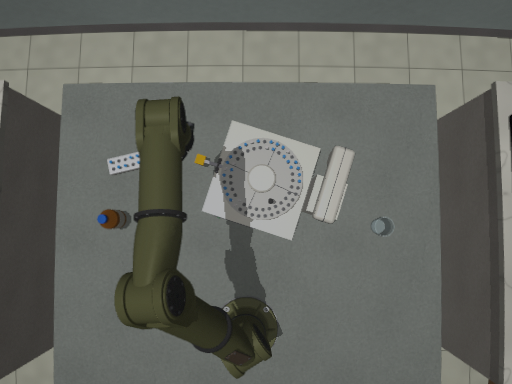

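The rack is only partly hidden by the forearm and is still at (107–140,162). The bottle at (108,219) and beaker at (381,226) haven't changed. Handing in.

```bash
python3 -c "
from workcell import robot
print(robot.job_done())"
```

```text
the job is handed in; nothing more can be done
None
```

The carousel is standing on its tight place with the lock lever pressed fully down. I handed the job in at about 31 s of the 72 s allowed. The hand-in reports no verdict.

- **Finding the tight place:** I turned the tray with the fingers as a loose 21 mm fork round the knob, because the arm's fixed grip would have been too hard. The pull rose from about 2 N to 10–11 N over roughly 25°. Turning past it and back put its centre at a knob angle of about -159°, give or take 2°, estimated from spaced force samples. I didn't sweep the near edge a second time.
- **Locking:** I pressed the paddle down in small steps. It took about 5–6 N until it met the stop, and I ended at 16 N against the 35 N limit.
- **Last checks:**
  - The knob is at -159.5° in both fixed cameras.
  - The paddle lies flat at 58.3 mm, which is fully down.
  - The bottle and beaker are unchanged in the pictures. The rack is partly hidden by the arm, but its visible part is where it was.
  - The arm is clear of everything.
- **Disagreements:** With the fingers shut, their tips were about 29 mm short of the stated tool point, so I found the paddle by feel. The wrist force when pressing read a little below the stated 7–14 N, partly because I pressed near the paddle's outer edge.

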